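# Open the steamer and draw out the insert's telescopic lifting handle

### The arm

A 6-joint arm with a two-finger parallel gripper is mounted at the origin on the work surface. World frame = base frame: x ahead of the robot, y to its left, z up, the work surface at z = 0. Lengths are in m, angles in degrees, forces in N, time in s.
With the tool pointing down it reaches from about 0.35 to 0.875 m from the base axis. Payload 4.2 kg.
Tool frame: the origin (TCP) lies between the finger pads; the fingertips stand 8 mm ahead of it and the grasp point (between the pads) lies 11 mm behind it; x points along the fingers, y is the direction in which the jaws open and shut, and the axes are right-handed (so a half turn about x gives the same grasp; the last joint's range is limited). The gripper opens to 87 mm and grips with 3 to 60 N. Pads are 19 mm wide; open, the fingers measure 117 mm over their backs; the gripper's body (75 mm by 190 mm) begins 51 mm behind the grasp point.
Start: joints at [85.692, 22.042, 0.453, 0, -68.411, -14.817], TCP at [0.205, 0.59, 0.231] pointing down, gripper open.
Joint ranges: [-179.83, 179.83], [-69.29, 118.12], [-61.27, 80.66], [-181.25, 117.63], [-171.15, -9.14], [-177.46, 177.46]. Speed limits (degrees/s): [159.86, 159.86, 180, 180, 180, 180].

### API

Orientations are given as a 3x3 rotation matrix whose columns are the frame's x, y, z axes.
In Python, from station import r gives the robot as it stands. The module is installed in compiled form; this text tells all that it offers.
- The arm moves only by the tool move_arm, never from a script. Its argument "increments" is one flat list of numbers, 7 for each row, row after row: the turn, a rotation vector about the tool's x, y, z in degrees, then the shift along the tool's x, y, z in m, then the finger opening in m, from 0 to 0.087. A call has 1 to 12 rows; each row is the pose to reach, as a shift and turn from the pose commanded when the call began, along the tool's axes at that moment; what a row does not reach only later rows make up. A row lasts 1/12 s, in which the tool goes at most 41.7 mm and 7.16 degrees, less where a joint would pass 70% of its speed; a pose out of reach is approached as far as the arm can. A call with a gripper value outside its range is refused whole. The fingers move at their own pace and stop on an object; the grip force is fixed at half the most. Time passes only in rows, so rows that repeat a pose let the fingers close. It gives the time, the measured TCP pose, the force and the opening at its end, in the units of the state.
- r.sense(): the state, without advancing time (a new reading comes with each control period).
- r.capture(name): name is "scene" or "top" or "wrist"; returns the picture (420x560x3 uint8, red, green, blue); there is no depth.
- r.calibration(name): a dict with "fx", "fy", "cx", "cy" (pixels), "D" ([k1, k2, p1, p2, k3] as OpenCV has them; the pictures are not rectified), "rvec" (rotation vector, rad) and "tvec" (3), from world to camera coordinates, as OpenCV has them; the wrist camera has in their place "tool_from_camera" (4x4, takes a point from camera to tool coordinates, whose origin is the TCP and whose axes are the tool frame's). Camera axes: x right, y down, z forward; pixel columns grow to the right and rows downward; lengths in m; the calibration is good to about 2 mm. A picture is of the moment at which its call begins: read the wrist's pose just before it. calibration takes no time and is no camera call.
- r.finish_job(): hands the job in, once; it reports no verdict.
The state is a dict: "time_s": time; "joints": joint angles; "joint_velocities": joint speeds; "effort": joint torques, N m; "tcp_pos": TCP position; "ee_rot": TCP orientation; "wrist_force": force on the tool from outside, world axes, zero at the start; "moment": the same for the moment, N m; "gripper_width": opening from 0.0 (shut) to 1.0 (fully open).
Only numpy, scipy, OpenCV 4.12 (cv2) and the standard library are available. Lean on these libraries where they do the work, as an engineer would, in place of code of your own. Each camera call takes 0.05 s, during which the arm holds its last target.

### The job

Lift the lid off the steamer pot by its knob and set it down, without dropping it, right way up in the middle of the round cork mat. Then squeeze in the button on the side of the telescopic lifting handle inside the pot to unlock it, draw the handle straight up past its first stop to its second stop, and finish while still holding it there fully extended: do not let go. Leave the fuel cans and the tape roll alone.

Things in the scene. Friction and masses are not known exactly. Their poses are not given: they have to be found in the camera images.
- pot: Round aluminium steamer pot on a black warmer base (220 mm wide), fixed, at any yaw. Origin: base centre on the bench, z up. Pot 200 mm outside, 5 mm wall, rim at height 135 mm; loop handles reach 130 mm from the axis at +y and -y, 108 mm up. Inside: perforated plate with its top at 70 mm, and a central collar 32 mm wide up to 87 mm from which the telescopic handle rises.
- lid: Loose round aluminium lid, 208 mm wide, 0.25 to 0.45 kg, starting on the pot. Origin: underside centre of its plug (6 mm deep, 176 mm wide, loose in the pot mouth), at the start 129 mm above the bench; z up through the knob. Flange 6 to 11 mm above the origin, shallow dome up to 17 mm.
- lid_knob (a point): Centre of the lid's black cylindrical knob, 32 mm diameter and 22 mm tall; 39 mm above the lid's origin (knob from 28 to 50 mm above it), on a 16 mm neck.
- mat: Fixed round cork mat, 230 mm across, 4 mm thick, flat on the bench to one side of the pot (left or right). Origin: centre of its underside.
- grip (a point): Centre of the black grip block on top of the telescopic handle: 44 mm along x, 24 along y, 28 tall (z up; turns with the pot). Stowed it is on the pot's axis at height 105 mm, its top 16 mm below the rim. The white button is in its +y face: close the fingers along the grip's y, one on the button, one on the opposite face (29 mm wide, 24 with the button flush).
- button (a joint): White 16 by 16 mm button, 5 mm proud of the grip's +y face. Value 0 out, 0.005 m flush with the grip. Sprung: about 1.5 N to start, 6 N flush; springs back when let go. The handle is locked down unless the button is in by more than 3 mm; keep it squeezed while pulling up.
- upper (a joint): How far the upper tube, with the grip, is drawn straight up out of the lower tube: 0 stowed, 0.040 m at its stop (the handle's first stop). Pulls out with about 3 N (once unlocked), first; sinks back when let go.
- lower (a joint): How far the lower tube is drawn straight up out of the collar: 0 stowed, 0.040 m at its stop (the handle's second stop; the grip is then 80 mm above its stowed height). It follows after the first stop, with about 5 to 6 N. The pull rises steeply at the second stop.
- can_a: Bystander: small closed fuel can, 80 mm diameter, 60 mm tall, standing beyond the work. Origin: centre of its underside.
- can_b: Bystander: another such fuel can, 80 mm diameter, 60 mm tall. Origin: centre of its underside.
- tape: Bystander: roll of brown tape, 70 mm diameter, 40 mm tall, lying flat near the robot. Origin: centre of its underside.
Mind the look-alikes: they are no part of the job. Of the things that look like the mat, the middle-sized one is meant.

How it is judged:
By the outcome, as a careful person would: the job done as asked, in the order asked, and still so for the second after the job is handed in, while the arm keeps its last pose, push and grip.
It also fails if it takes over 45 s, if anything falls off the work surface, if the arm or the gripper's body presses on something with over 40 N, if the wrist force passes 120 N, or if a joint passes its speed limit or range.

## Working session

There is one attempt and no reset: what is moved stays moved. The work goes in short steps, Python scripts to look and compute and a tool call to move; the robot and the scene stay as the last step left them, time stands still between calls to the robot, and variables do not carry over. Pictures are saved under pics/ and viewed, and the job is handed in when it is done.

Besides the shell and the picture viewer there is one more tool, called after ">>>" as name(argument=value, ...) on one line, values as JSON. move_arm: Moves the arm, as the interface text tells. Its arguments: {"type":"object","properties":{"increments":{"type":"array","items":{"type":"number"}}},"required":["increments"]}

```bash
mkdir -p pics
python3 - <<'E'
from station import r
import cv2, numpy as np
s=r.sense()
for k,v in s.items(): print(k, np.round(v,4).tolist())
for n in ("scene","top"):
    c=r.calibration(n); print(n,c)
    cv2.imwrite(f"pics/{n}0.png", r.capture(n)[:,:,::-1])
print(r.calibration("wrist"))
E
```

```text
time_s 0.0
joints [85.6925, 22.0903, 0.3816, -0.03, -68.4093, -14.8176]
joint_velocities [0.0684, 0.0155, 0.0272, -0.0719, -0.0223, -0.0773]
effort [0.0002, -39.0667, 18.7408, 4.2197, 0.011, -0.0002]
tcp_pos [0.2045, 0.59, 0.2295]
ee_rot [[-0.0006, -0.3278, -0.9447], [-0.002, -0.9447, 0.3278], [-1.0, 0.0021, -0.0001]]
wrist_force [-0.3262, -0.3788, 0.191]
moment [-0.0386, 0.0307, 0.0168]
gripper_width 0.9962
scene {'fx': 529.3486210117029, 'fy': 529.3486210117029, 'cx': 277.8778455475174, 'cy': 212.98985825580675, 'D': array([-0.07239963,  0.        ,  0.        ,  0.        ,  0.        ]), 'rvec': array([ 2.436936  ,  0.7152464 , -0.24021981]), 'tvec': array([-0.37088932, -0.30830029,  1.6035044 ])}
top {'fx': 522.3819055048587, 'fy': 522.3819055048587, 'cx': 278.8234768523709, 'cy': 209.72707339124267, 'D': array([-0.14062553,  0.        ,  0.        ,  0.        ,  0.        ]), 'rvec': array([ 2.20958545, -2.20439078,  0.07598202]), 'tvec': array([-0.20609798,  0.54521842,  1.376807  ])}
{'fx': 357.4267877057735, 'fy': 357.4267877057735, 'cx': 274.3664042674163, 'cy': 211.73185187591602, 'D': array([-0.03485901,  0.        ,  0.        ,  0.        ,  0.        ]), 'tool_from_camera': array([[-4.84362500e-04, -3.03747057e-01,  9.52752586e-01,
        -1.54336005e-01],
       [ 9.99999872e-01, -2.84067514e-04,  4.17818616e-04,
        -2.42596093e-04],
       [ 1.43734884e-04,  9.52752667e-01,  3.03747156e-01,
        -8.37858526e-02],
       [ 0.00000000e+00,  0.00000000e+00,  0.00000000e+00,
         1.00000000e+00]])}
```

View pics/scene0.png

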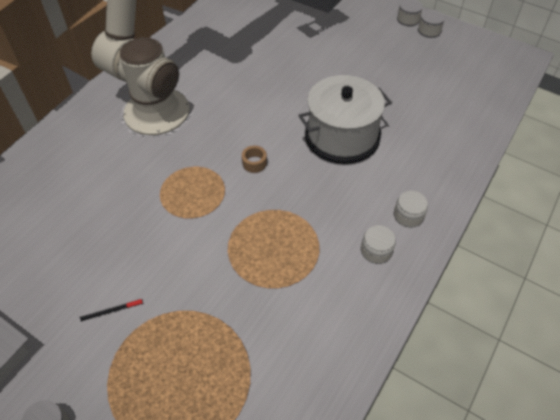

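View pics/top0.png

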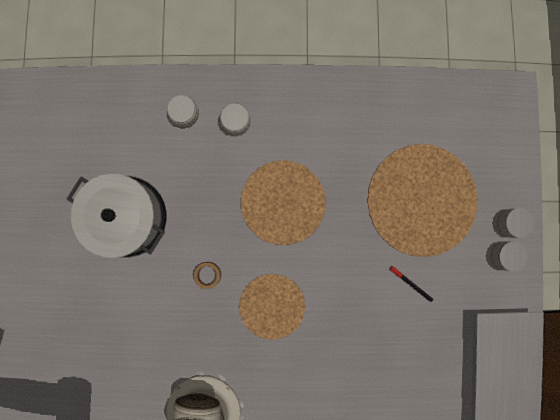

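Lookalikes. Mats in the top view: small (272,306), medium (283,202), large (422,200); I'd take the medium one at (283,202). Cans at (182,111) and (235,119) are near the work, with grey cylinders at (518,222) and (512,256). The pot is at (112,215) with the knob at (108,215) and handles at (78,191) and (152,238). The tape is at (207,275). Next I'll measure positions and sizes.

```bash
cat > h.py <<'E'
import numpy as np, cv2
from station import r
def cam(n, s=None):
    c=r.calibration(n); K=np.array([[c['fx'],0,c['cx']],[0,c['fy'],c['cy']],[0,0,1]])
    if n=='wrist':
        T=np.eye(4);T[:3,:3]=s['ee_rot'];T[:3,3]=s['tcp_pos']; W=T@c['tool_from_camera']
        R=W[:3,:3]; o=W[:3,3]
    else:
        R=cv2.Rodrigues(c['rvec'])[0].T; o=-R@c['tvec']
    return K,c['D'],R,o
def to_plane(n,px,z,s=None):
    K,D,R,o=cam(n,s)
    u=cv2.undistortPoints(np.array(px,float).reshape(-1,1,2),K,D).reshape(-1,2)
    d=np.c_[u,np.ones(len(u))]@R.T
    return o+d*((z-o[2])/d[:,2])[:,None]
def proj(n,P,s=None):
    K,D,R,o=cam(n,s)
    return cv2.projectPoints(np.array(P,float).reshape(-1,1,3),cv2.Rodrigues(R.T)[0],-R.T@o,K,D)[0].reshape(-1,2)
E
python3 - <<'E'
from h import *
for n in ("top","scene"):
    im=cv2.imread(f"pics/{n}0.png"); hsv=cv2.cvtColor(im,cv2.COLOR_BGR2HSV)
    m=cv2.inRange(hsv,(5,70,60),(25,255,255)); m=cv2.morphologyEx(m,cv2.MORPH_CLOSE,np.ones((7,7)))
    cs,_=cv2.findContours(m,0,cv2.CHAIN_APPROX_NONE)
    for c in cs:
        if cv2.contourArea(c)<400: continue
        P=to_plane(n,c[:,0],0.004)
        (x,y),rad=cv2.minEnclosingCircle((P[:,:2]*1000).astype(np.float32))
        print(n,'mat-like',c[:,0].mean(0),round(x),round(y),'dia',round(2*rad),'area dia',round(2*np.sqrt(cv2.contourArea((P[:,:2]*1000).astype(np.float32))/np.pi)))
print('knob top', to_plane('top',[(108,215)],.179), to_plane('scene',[(347,91)],.168))
print('cans', to_plane('top',[(182,110),(235,117)],.06))
print('handles',to_plane('top',[(78,191),(152,238)],.108))
t=cv2.imread('pics/top0.png')[155:285,40:190]; s=cv2.imread('pics/scene0.png')[60:180,280:410]
cv2.imwrite('pics/crop_top.png',cv2.resize(t,None,fx=5,fy=4.5,interpolation=2)[:590])
cv2.imwrite('pics/crop_scene.png',cv2.resize(s,None,fx=5,fy=4.9,interpolation=2)[:590])
E
```

```text
top mat-like [271.78142077 306.28961749] 287 -187 dia 176 area dia 174
top mat-like [206.85526316 274.72368421] 372 -12 dia 74 area dia 70
top mat-like [282.77405858 202.25941423] 567 -216 dia 229 area dia 226
top mat-like [422.21269841 199.60634921] 575 -599 dia 311 area dia 307
scene mat-like [178.88220551 373.82205514] 574 -598 dia 311 area dia 283
scene mat-like [273.025      248.53333333] 566 -213 dia 228 area dia 225
scene mat-like [191.96341463 191.99390244] 286 -185 dia 175 area dia 172
scene mat-like [253.91891892 158.45945946] 359 1 dia 96 area dia 80
scene mat-like [  6.         121.15671642] -395 -282 dia 298 area dia 115
scene mat-like [157.93296089  13.36312849] -313 387 dia 296 area dia 181
scene mat-like [49.20441989 38.78084715] -595 -13 dia 746 area dia 436
knob top [[0.52412591 0.20357744 0.179     ]] [[0.52305993 0.21598331 0.168     ]]
cans [[ 0.80438977  0.05030609  0.06      ]
 [ 0.78563206 -0.08898485  0.06      ]]
handles [[0.58715031 0.30472043 0.108     ]
 [0.46983758 0.11284052 0.108     ]]
```

View pics/crop_top.png

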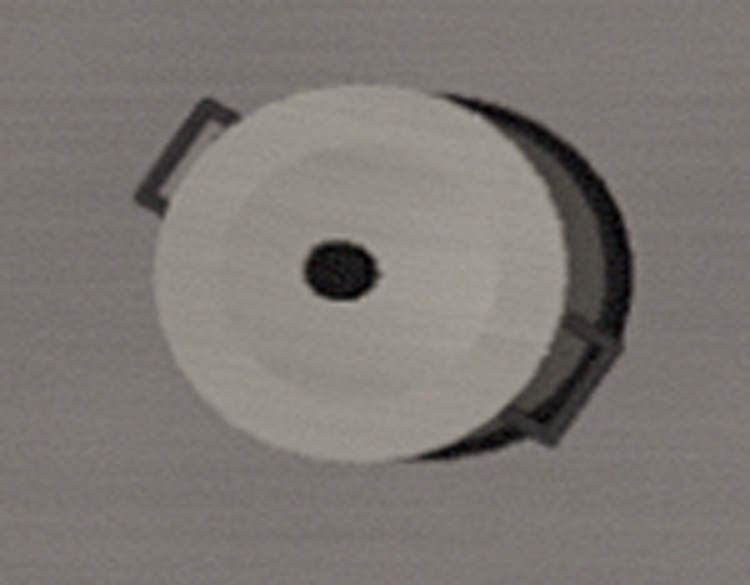

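View pics/crop_scene.png

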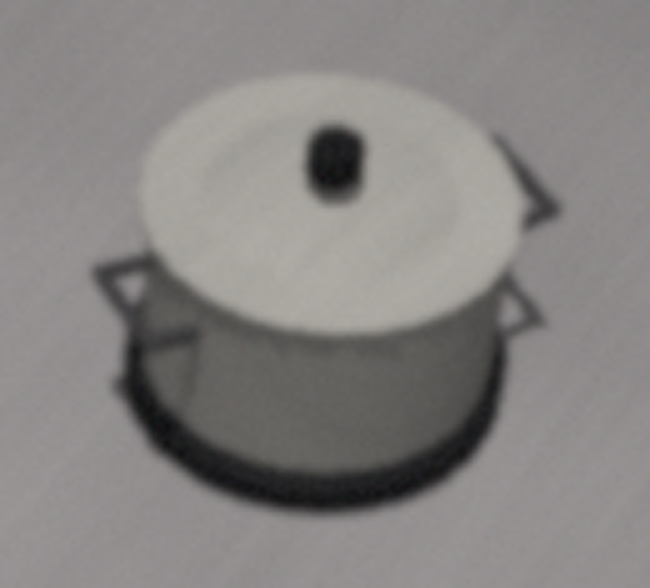

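Run:
```python
from h import *
for n,roi in (("top",(60,165,170,265)),("scene",(300,70,392,140))):
    im=cv2.imread(f"pics/{n}0.png").astype(int); g=im.mean(2); 
    x0,y0,x1,y1=roi
    m=np.zeros(g.shape,np.uint8); m[y0:y1,x0:x1]=((g>128)[y0:y1,x0:x1])*255 
    sat=im.max(2)-im.min(2)
    print(n,'lid gray',g[235,110] if n=='top' else g[110,340],'bench',g[150,110] if n=='top' else g[60,300])
# handle corners
c=to_plane('top',[(81.6,176.6),(67.6,199.4),(165,231.7),(151,253.9)],.108)[:,:2]
a=c[:2].mean(0); b=c[2:].mean(0)
print(c, a,b,'mid',(a+b)/2,'len',np.linalg.norm(a-b),'yaw of +y dir',np.degrees(np.arctan2(*(a-b)[::-1])))
# lid rim points from top crop (x/5+40, y/4.5+155)
pts=[(155,270),(360,85),(568,270),(360,462),(215,140),(490,130),(215,405),(500,400)]
px=[(x/5+40,y/4.538+155) for x,y in pts]
P=to_plane('top',px,.138)[:,:2]
A=np.c_[2*P,np.ones(len(P))]; s=np.linalg.lstsq(A,(P**2).sum(1),rcond=None)[0]; print('lid top',s[:2],'R',np.sqrt(s[2]+s[0]**2+s[1]**2))
pts=[(140,190),(325,73),(523,200),(330,335),(190,105),(460,105),(190,285),(465,285)]
px=[(x/5+280,y/4.9+60) for x,y in pts]
P=to_plane('scene',px,.138)[:,:2]
A=np.c_[2*P,np.ones(len(P))]; s=np.linalg.lstsq(A,(P**2).sum(1),rcond=None)[0]; print('lid scene',s[:2],'R',np.sqrt(s[2]+s[0]**2+s[1]**2))
print('knob', to_plane('top',[(340/5+40,270/4.54+155)],.179), to_plane('scene',[(347,93.2)],.168), to_plane('scene',[(347,60+135/4.9)],.179))
# predicted outlines check
```

```text
top lid gray 144.0 bench 117.0
scene lid gray 168.66666666666666 bench 138.33333333333334
[[0.62369473 0.29624035]
 [0.56585355 0.33156336]
 [0.4856771  0.08028203]
 [0.43027491 0.11501718]] [0.59477414 0.31390185] [0.45797601 0.09764961] mid [0.52637507 0.20577573] len 0.25588818412593745 yaw of +y dir 57.68313018746081
lid top [0.52604766 0.20768872] R 0.10186919733459918
lid scene [0.52322832 0.21507499] R 0.10419544888047384
knob [[0.52537999 0.20359852 0.179     ]] [[0.52717983 0.20834763 0.168     ]] [[0.52165175 0.21640425 0.179     ]]
```

```bash
cat >> h.py <<'E'
def plan(target, jawdeg=None, s=None):
    """shift+turn in tool axes from measured pose to target TCP, tool down, jaw axis at jawdeg (mod 180)"""
    from scipy.spatial.transform import Rotation as Ro
    s=s or r.sense(); R=np.array(s['ee_rot']); p=np.array(s['tcp_pos'])
    out=R.T@(np.array(target)-p)
    cur=np.degrees(np.arctan2(R[1,1],R[0,1]))
    if jawdeg is None: jawdeg=cur
    j=jawdeg+180*round((cur-jawdeg)/180)
    y=np.array([np.cos(np.radians(j)),np.sin(np.radians(j)),0]); x=np.array([0,0,-1.])
    Rt=np.c_[x,y,np.cross(x,y)]
    rv=Ro.from_matrix(R.T@Rt).as_rotvec(degrees=True)
    print('t',s['time_s'],'p',np.round(p,4),'jaw',round(cur,2),'->',round(j,2),'turn',np.round(rv,2),'shift',np.round(out,4),'F',np.round(s['wrist_force'],2),'w',s['gripper_width'])
E
python3 - <<'E'
from h import *
plan([.526,.207,.29],57.7)
E
```

```text
t 0.1 p [0.2046 0.59   0.2296] jaw -109.13 -> -122.3 turn [13.17 -0.02 -0.11] shift [-0.0599  0.2566 -0.4292] F [ 0.39  0.51 -0.31] w 0.9960194039686586
```

>>> move_arm(increments=[6, 0, 0, -0.03, 0.03, -0.04, 0.087, 13.2, 0, 0, -0.06, 0.06, -0.09, 0.087, 13.2, 0, 0, -0.06, 0.08, -0.13, 0.087, 13.2, 0, 0, -0.06, 0.1, -0.17, 0.087, 13.2, 0, 0, -0.06, 0.12, -0.2, 0.087, 13.2, 0, 0, -0.06, 0.14, -0.24, 0.087, 13.2, 0, 0, -0.06, 0.16, -0.28, 0.087, 13.2, 0, 0, -0.06, 0.19, -0.32, 0.087, 13.2, 0, 0, -0.06, 0.21, -0.36, 0.087, 13.2, 0, 0, -0.06, 0.23, -0.39, 0.087, 13.2, 0, 0, -0.06, 0.257, -0.429, 0.087, 13.2, 0, 0, -0.06, 0.257, -0.429, 0.087])

```text
time_s: 1.1
tcp_pos: [0.5186, 0.2153, 0.2902]
ee_rot: [[-0.001, -0.535, -0.845], [-0.0, -0.845, 0.535], [-1.0, 0.001, 0.0]]
wrist_force: [-0.1, 0.4, 0.9]
gripper_width: 0.999
```

Run:
```python
from h import *
plan([.526,.207,.29],57.7)
s=r.sense(); print(np.round(s['joints'],1))
im=r.capture('wrist'); cv2.imwrite('pics/w1.png',im[:,:,::-1])
im2=r.capture('top'); cv2.imwrite('pics/top1.png',im2[:,:,::-1])
np.save('s1.npy',np.r_[s['tcp_pos'],np.array(s['ee_rot']).ravel()])
```

```text
t 1.1 p [0.5186 0.2153 0.2902] jaw -122.32 -> -122.3 turn [-0.02  0.02 -0.03] shift [ 0.0002  0.0031 -0.0107] F [-0.08  0.44  0.92] w 0.9988218645977005
[ 39.1  13.8  -2.8  -0.  -73.4  18.6]
```

View pics/w1.png

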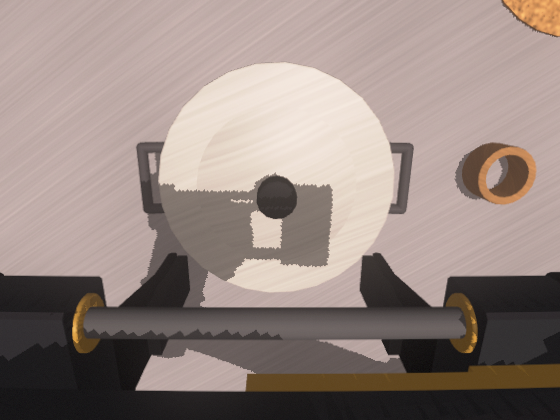

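Wrist view: lid disc from (159..394, 62..292), knob at (277,197), loop handles with outer corners (137,144),(143,213) and (412,144),(405,213). The tape is at (507,173) and the mat edge at top right.

```bash
cat >> h.py <<'E'
def load(f):
    a=np.load(f); return {'tcp_pos':a[:3],'ee_rot':a[3:].reshape(3,3)}
def circ(P):
    A=np.c_[2*P,np.ones(len(P))]; s=np.linalg.lstsq(A,(P**2).sum(1),rcond=None)[0]
    return s[:2], np.sqrt(s[2]+s[0]**2+s[1]**2)
E
python3 - <<'E'
from h import *
s=load('s1.npy')
im=cv2.imread('pics/w1.png')
c=to_plane('wrist',[(137,143),(143,213),(412.5,143),(406,213)],.108,s)[:,:2]
a=c[:2].mean(0);b=c[2:].mean(0);print('mid',(a+b)/2,'len',np.linalg.norm(a-b),np.degrees(np.arctan2(*(a-b)[::-1])))
print('knob top',to_plane('wrist',[(277,195)],.179,s))
# circle from bright edges
g=cv2.cvtColor(im,cv2.COLOR_BGR2GRAY)
P=to_plane('wrist',[(159,180),(394,180),(277,62),(335,78),(220,78),(374,111),(180,111),(372,245),(277,292),(205,268)],.1385,s)[:,:2]
print(circ(P), np.linalg.norm(P-circ(P)[0],axis=1))
h=im[120:240,120:440]; cv2.imwrite('pics/w1c.png',cv2.resize(h,None,fx=2.5,fy=2.5,interpolation=2))
E
```

```text
mid [0.5265054  0.20996242] len 0.25980617950007023 57.66075868371453
knob top [[0.52816405 0.20694011 0.179     ]]
(array([0.52396928, 0.20933175]), np.float64(0.10343108077702448)) [0.10368028 0.10309431 0.10368923 0.10293783 0.10261788 0.1040329
 0.10401803 0.10373441 0.10333027 0.10316588]
```

View pics/w1c.png

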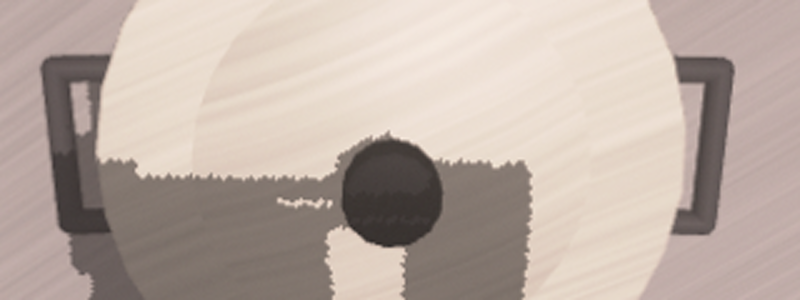

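Run:
```python
from h import *
plan([.5255,.209,.160],57.7)
```

```text
t 1.2 p [0.5202 0.2129 0.2897] jaw -122.74 -> -122.3 turn [-0.44  0.   -0.12] shift [ 1.297e-01  1.000e-04 -6.500e-03] F [ 0.74 -0.36 -0.62] w 0.9985654843056312
```

>>> move_arm(increments=[0, 0, 0, 0.03, -0.002, 0.002, 0.087, 0, 0, 0, 0.06, -0.002, 0.002, 0.087, 0, 0, 0, 0.09, -0.002, 0.002, 0.087, 0, 0, 0, 0.09, -0.002, 0.002, 0.087, 0, 0, 0, 0.09, -0.002, 0.002, 0.087])

```text
time_s: 1.62
tcp_pos: [0.5166, 0.2198, 0.1994]
ee_rot: [[-0.003, -0.534, -0.845], [-0.003, -0.845, 0.534], [-1.0, 0.004, 0.001]]
wrist_force: [1.0, 0.6, -0.6]
gripper_width: 0.999
```

Run:
```python
from h import *
plan([.5255,.209,.160],57.7)
s=r.sense(); np.save('s2.npy',np.r_[s['tcp_pos'],np.array(s['ee_rot']).ravel()])
im=r.capture('wrist'); cv2.imwrite('pics/w2.png',im[:,:,::-1])
```

```text
t 1.6167 p [0.5166 0.2198 0.1994] jaw -122.28 -> -122.3 turn [ 0.02  0.05 -0.23] shift [ 0.0395  0.0042 -0.0134] F [ 1.04  0.59 -0.56] w 0.9985609279062739
```

View pics/w2.png

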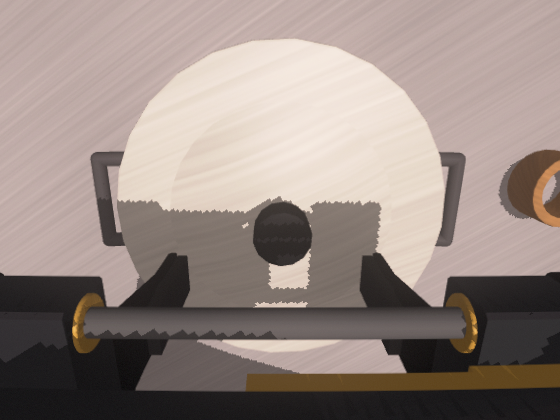

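Run:
```python
from h import *
s=load('s2.npy')
print('knob top',to_plane('wrist',[(282,232)],.179,s))
P=to_plane('wrist',[(118,193),(444,195),(283,39),(200,61),(366,61),(415,107),(148,107)],.1385,s)[:,:2]
print(circ(P), np.linalg.norm(P-circ(P)[0],axis=1))
c=to_plane('wrist',[(92,153),(106,245),(464,153),(450,245)],.108,s)[:,:2]
a=c[:2].mean(0);b=c[2:].mean(0);print('mid',(a+b)/2,'len',np.linalg.norm(a-b),np.degrees(np.arctan2(*(a-b)[::-1])))
plan([.5255,.209,.160],57.7)
print(np.round(r.sense()['joints'],2),np.round(r.sense()['joint_velocities'],2))
```

```text
knob top [[0.52872384 0.20740747 0.179     ]]
(array([0.52398103, 0.20964567]), np.float64(0.10319653304620363)) [0.10335351 0.10326256 0.10339993 0.10303415 0.1035304  0.10280587
 0.10298736]
mid [0.5262969  0.20978896] len 0.2579426417258732 57.63949711469472
t 1.6667 p [0.5178 0.2206 0.2014] jaw -122.26 -> -122.3 turn [ 0.04 -0.06  0.01] shift [ 0.0414  0.0057 -0.0126] F [0.01 0.71 0.03] w 0.9997404446831789
[ 3.960e+01  1.731e+01 -1.102e+01  6.000e-02 -6.164e+01  1.811e+01] [ 0.08 -1.56  2.29  0.2   0.37 -0.02]
```

>>> move_arm(increments=[0, 0, 0, 0, 0, 0, 0.087, 0, 0, 0, 0, 0, 0, 0.087])

```text
time_s: 1.83
tcp_pos: [0.5183, 0.221, 0.2028]
ee_rot: [[0.004, -0.534, -0.845], [0.002, -0.845, 0.534], [-1.0, -0.004, -0.002]]
wrist_force: [-0.4, 0.1, 0.3]
gripper_width: 0.997
```

Run:
```python
from h import *
plan([.5255,.209,.160],57.7)
print(np.round(r.sense()['joints'],2),np.round(r.sense()['joint_velocities'],2))
```

```text
t 1.8333 p [0.5183 0.221  0.2028] jaw -122.29 -> -122.3 turn [ 0.01 -0.1   0.22] shift [ 0.0428  0.0064 -0.0124] F [-0.36  0.12  0.32] w 0.9967207109819842
[ 3.958e+01  1.720e+01 -1.095e+01  3.000e-02 -6.160e+01  1.812e+01] [-0.21 -0.05 -0.49 -0.26  0.13 -0.02]
```

>>> move_arm(increments=[0, 0, 0, 0, 0.006, -0.012, 0.087, 0, 0, 0, 0.02, 0.006, -0.012, 0.087, 0, 0, 0, 0.043, 0.006, -0.012, 0.087, 0, 0, 0, 0.043, 0.006, -0.012, 0.087, 0, 0, 0, 0.043, 0.006, -0.012, 0.087, 0, 0, 0, 0.043, 0.006, -0.012, 0.087])

```text
time_s: 2.33
tcp_pos: [0.5254, 0.2088, 0.1592]
ee_rot: [[0.002, -0.534, -0.845], [0.001, -0.845, 0.534], [-1.0, -0.002, -0.002]]
wrist_force: [0.7, 0.3, -0.8]
gripper_width: 0.999
```

Run:
```python
from h import *
plan([.5255,.209,.160],57.7)
im=r.capture('wrist'); cv2.imwrite('pics/w3.png',im[:,:,::-1])
```

```text
t 2.3333 p [0.5254 0.2088 0.1592] jaw -122.31 -> -122.3 turn [-0.01 -0.09  0.12] shift [-0.0008 -0.0003  0.    ] F [ 0.75  0.32 -0.84] w 0.9988568151928866
```

View pics/w3.png

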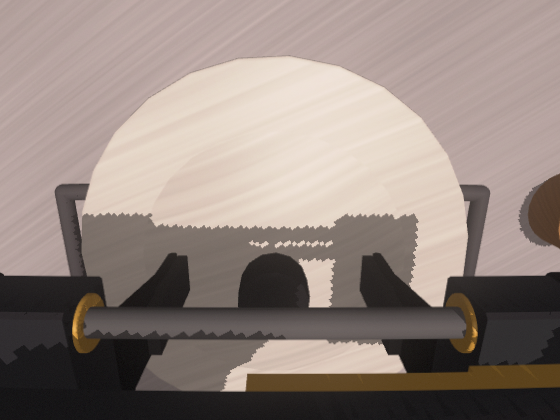

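The knob (273,285) is centred between the fingers, which sit just above the lid. Closing on it now.

>>> move_arm(increments=[0, 0, 0, 0, 0, 0, 0.02, 0, 0, 0, 0, 0, 0, 0.02, 0, 0, 0, 0, 0, 0, 0.02, 0, 0, 0, 0, 0, 0, 0.02, 0, 0, 0, 0, 0, 0, 0.02, 0, 0, 0, 0, 0, 0, 0.02, 0, 0, 0, 0, 0, 0, 0.02, 0, 0, 0, 0, 0, 0, 0.02])

```text
time_s: 3.05
tcp_pos: [0.5242, 0.2085, 0.1575]
ee_rot: [[-0.0, -0.535, -0.845], [-0.0, -0.845, 0.535], [-1.0, 0.0, 0.0]]
wrist_force: [-0.7, -0.4, -0.1]
gripper_width: 0.479
```

>>> move_arm(increments=[0, 0, 0, 0, 0, 0, 0.02, 0, 0, 0, 0, 0, 0, 0.02, 0, 0, 0, 0, 0, 0, 0.02, 0, 0, 0, 0, 0, 0, 0.02, 0, 0, 0, 0, 0, 0, 0.02])

```text
time_s: 3.47
tcp_pos: [0.5244, 0.2087, 0.1575]
ee_rot: [[0.0, -0.535, -0.845], [0.0, -0.845, 0.535], [-1.0, -0.0, -0.0]]
wrist_force: [0.9, 0.4, -0.5]
gripper_width: 0.357
```

>>> move_arm(increments=[0, 0, 0, -0.005, 0, 0, 0.02, 0, 0, 0, -0.012, 0, 0, 0.02, 0, 0, 0, -0.022, 0, 0, 0.02, 0, 0, 0, -0.035, 0, 0, 0.02, 0, 0, 0, -0.05, 0, 0, 0.02, 0, 0, 0, -0.06, 0, 0, 0.02, 0, 0, 0, -0.07, 0, 0, 0.02, 0, 0, 0, -0.07, 0, 0, 0.02, 0, 0, 0, -0.07, 0, 0, 0.02])

```text
time_s: 4.22
tcp_pos: [0.5242, 0.2086, 0.228]
ee_rot: [[0.001, -0.535, -0.845], [0.001, -0.845, 0.535], [-1.0, -0.001, 0.0]]
wrist_force: [0.6, 0.3, -3.8]
gripper_width: 0.358
```

Run:
```python
from h import *
plan([.5665,-.2145,.21],None)
im=r.capture('scene'); cv2.imwrite('pics/s4.png',im[:,:,::-1])
im=r.capture('top'); cv2.imwrite('pics/t4.png',im[:,:,::-1])
```

```text
t 4.2167 p [0.5242 0.2086 0.228 ] jaw -122.34 -> -122.34 turn [0.   0.   0.06] shift [ 0.0176  0.3349 -0.2621] F [ 0.61  0.31 -3.81] w 0.3583511505443155
```

View pics/s4.png

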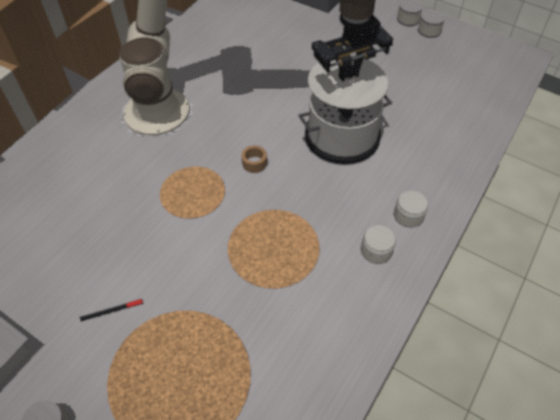

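View pics/t4.png

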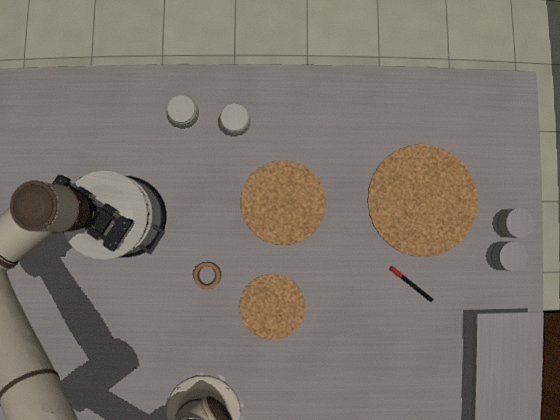

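>>> move_arm(increments=[0, 0, 0, 0, 0.009, -0.007, 0.02, 0, 0, 0, 0, 0.025, -0.02, 0.02, 0, 0, 0, 0, 0.047, -0.037, 0.02, 0, 0, 0, 0, 0.075, -0.059, 0.02, 0, 0, 0, 0, 0.102, -0.08, 0.02, 0, 0, 0, 0, 0.13, -0.102, 0.02, 0, 0, 0, 0, 0.158, -0.123, 0.02, 0, 0, 0, 0, 0.185, -0.145, 0.02, 0, 0, 0, 0, 0.213, -0.167, 0.02, 0, 0, 0, 0, 0.24, -0.188, 0.02, 0, 0, 0, 0, 0.268, -0.21, 0.02, 0, 0, 0, 0, 0.292, -0.228, 0.02])

```text
time_s: 5.32
tcp_pos: [0.56, -0.1629, 0.2267]
ee_rot: [[-0.002, -0.536, -0.844], [-0.0, -0.844, 0.536], [-1.0, 0.001, 0.001]]
wrist_force: [0.5, 0.1, -3.8]
gripper_width: 0.355
```

>>> move_arm(increments=[0, 0, 0, 0, 0.02, -0.015, 0.02, 0, 0, 0, 0, 0.032, -0.025, 0.02, 0, 0, 0, 0, 0.041, -0.033, 0.02, 0, 0, 0, 0, 0.043, -0.034, 0.02, 0, 0, 0, 0, 0.043, -0.034, 0.02, 0, 0, 0, 0, 0.043, -0.034, 0.02])

```text
time_s: 5.82
tcp_pos: [0.5662, -0.2141, 0.2271]
ee_rot: [[-0.001, -0.534, -0.845], [0.0, -0.845, 0.534], [-1.0, 0.0, 0.001]]
wrist_force: [0.2, 0.2, -3.4]
gripper_width: 0.359
```

Run:
```python
from h import *
plan([.5665,-.2145,.21],None)
s=r.sense(); np.save('s5.npy',np.r_[s['tcp_pos'],np.array(s['ee_rot']).ravel()])
for n in ('wrist','scene','top'):
    im=r.capture(n); cv2.imwrite(f'pics/{n}5.png',im[:,:,::-1])
```

```text
t 5.8167 p [ 0.5662 -0.2141  0.2271] jaw -122.3 -> -122.3 turn [-0.    0.06 -0.01] shift [ 0.0171  0.0002 -0.0005] F [ 0.18  0.22 -3.35] w 0.35850631784704323
```

View pics/wrist5.png

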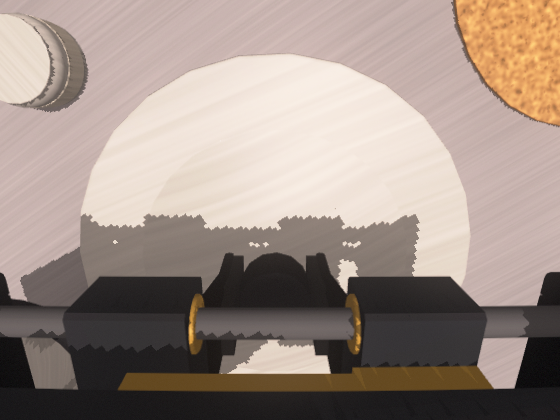

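View pics/scene5.png

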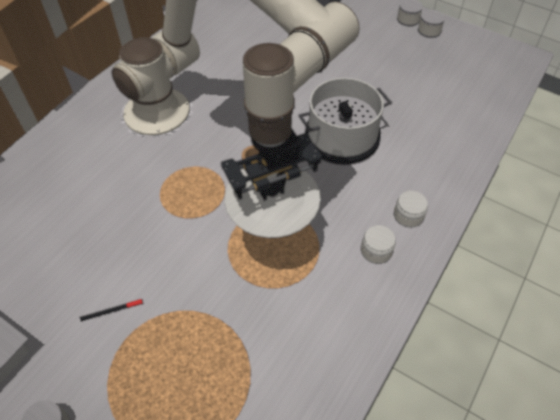

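View pics/top5.png

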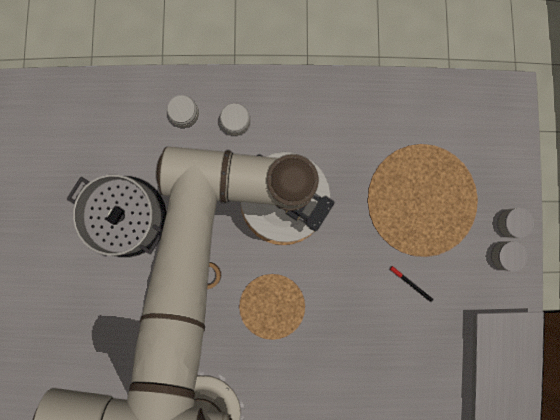

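Run:
```python
from h import *
s=load('s5.npy')
P=to_plane('wrist',[(80,222),(469,225),(276,54),(180,79),(375,80),(425,119),(128,119),(447,150),(100,155)],.2085,s)[:,:2]
c,R=circ(P); print(c,R,np.round(np.linalg.norm(P-c,axis=1),4), 'tcp',s['tcp_pos'])
# small mat check in scene/wrist of measured mats; top view lid
```

```text
[ 0.56501995 -0.21367699] 0.10354151140562767 [0.1039 0.1032 0.104  0.1031 0.1037 0.1038 0.1029 0.1035 0.1037] tcp [ 0.56620732 -0.21408836  0.22712797]
```

>>> move_arm(increments=[0, 0, 0, 0.008, 0, -0.001, 0.02, 0, 0, 0, 0.02, 0, -0.001, 0.02, 0, 0, 0, 0.038, 0, -0.001, 0.02, 0, 0, 0, 0.06, 0, -0.001, 0.02, 0, 0, 0, 0.085, 0, -0.001, 0.02, 0, 0, 0, 0.11, 0, -0.001, 0.02, 0, 0, 0, 0.135, 0, -0.001, 0.02, 0, 0, 0, 0.155, 0, -0.001, 0.02, 0, 0, 0, 0.17, 0, -0.001, 0.02, 0, 0, 0, 0.18, 0, -0.001, 0.02, 0, 0, 0, 0.185, 0, -0.001, 0.02, 0, 0, 0, 0.185, 0, -0.001, 0.02])

```text
time_s: 6.97
tcp_pos: [0.5669, -0.2148, 0.0415]
ee_rot: [[-0.002, -0.534, -0.845], [0.0, -0.845, 0.534], [-1.0, 0.001, 0.002]]
wrist_force: [-0.1, -0.2, -3.9]
gripper_width: 0.36
```

>>> move_arm(increments=[0, 0, 0, 0.003, 0, 0, 0.02, 0, 0, 0, 0.006, 0, 0, 0.02, 0, 0, 0, 0.006, 0, 0, 0.02])

```text
time_s: 7.22
tcp_pos: [0.5676, -0.2151, 0.0369]
ee_rot: [[0.001, -0.535, -0.845], [0.0, -0.845, 0.535], [-1.0, -0.0, -0.001]]
wrist_force: [-0.1, 0.6, -3.7]
gripper_width: 0.355
```

>>> move_arm(increments=[0, 0, 0, 0.0015, 0, 0, 0.02, 0, 0, 0, 0.003, 0, 0, 0.02, 0, 0, 0, 0.004, 0, 0, 0.02, 0, 0, 0, 0.004, 0, 0, 0.02])

```text
time_s: 7.55
tcp_pos: [0.5674, -0.2152, 0.0326]
ee_rot: [[0.0, -0.535, -0.845], [-0.0, -0.845, 0.535], [-1.0, -0.0, -0.0]]
wrist_force: [-0.2, -0.2, -3.5]
gripper_width: 0.358
```

>>> move_arm(increments=[0, 0, 0, 0.001, 0, 0, 0.02, 0, 0, 0, 0.001, 0, 0, 0.02])

```text
time_s: 7.72
tcp_pos: [0.5675, -0.2152, 0.0325]
ee_rot: [[0.0, -0.534, -0.845], [-0.0, -0.845, 0.534], [-1.0, 0.0, -0.0]]
wrist_force: [-2.2, 1.8, 2.9]
gripper_width: 0.359
```

>>> move_arm(increments=[0, 0, 0, 0.001, 0, 0, 0.02, 0, 0, 0, 0.001, 0, 0, 0.02])

```text
time_s: 7.88
tcp_pos: [0.5675, -0.2152, 0.0325]
ee_rot: [[0.0, -0.534, -0.845], [-0.001, -0.845, 0.534], [-1.0, 0.0, -0.001]]
wrist_force: [-3.6, 1.6, 8.9]
gripper_width: 0.357
```

The lid is seated (contact, z stopped at the expected .0325). Releasing.

>>> move_arm(increments=[0, 0, 0, -0.001, 0, 0, 0.07, 0, 0, 0, -0.001, 0, 0, 0.07, 0, 0, 0, -0.001, 0, 0, 0.07, 0, 0, 0, -0.001, 0, 0, 0.07, 0, 0, 0, -0.001, 0, 0, 0.07, 0, 0, 0, -0.001, 0, 0, 0.07, 0, 0, 0, -0.001, 0, 0, 0.07, 0, 0, 0, -0.001, 0, 0, 0.07])

```text
time_s: 8.55
tcp_pos: [0.5674, -0.2152, 0.0314]
ee_rot: [[-0.0, -0.535, -0.845], [-0.0, -0.845, 0.535], [-1.0, 0.0, 0.0]]
wrist_force: [0.6, -0.0, -0.3]
gripper_width: 0.788
```

>>> move_arm(increments=[0, 0, 0, -0.01, 0, 0, 0.087, 0, 0, 0, -0.03, 0, 0, 0.087, 0, 0, 0, -0.06, 0, 0, 0.087, 0, 0, 0, -0.09, 0, 0, 0.087, 0, 0, 0, -0.12, 0, 0, 0.087, 0, 0, 0, -0.15, 0, 0, 0.087, 0, 0, 0, -0.18, 0, 0, 0.087, 0, 0, 0, -0.2, 0, 0, 0.087, 0, 0, 0, -0.2, 0, 0, 0.087, 0, 0, 0, -0.2, 0, 0, 0.087])

```text
time_s: 9.38
tcp_pos: [0.5678, -0.2152, 0.2338]
ee_rot: [[0.004, -0.535, -0.845], [-0.0, -0.845, 0.535], [-1.0, -0.002, -0.004]]
wrist_force: [-0.1, 0.5, -0.4]
gripper_width: 1.0
```

Run:
```python
from h import *
plan([.526,.2097,.235],57.7)
s=r.sense(); np.save('s6.npy',np.r_[s['tcp_pos'],np.array(s['ee_rot']).ravel()])
for n in ('wrist','scene'):
    im=r.capture(n); cv2.imwrite(f'pics/{n}6.png',im[:,:,::-1])
```

```text
t 9.3833 p [ 0.5678 -0.2152  0.2338] jaw -122.32 -> -122.3 turn [-0.03 -0.21  0.11] shift [-0.0015 -0.3367  0.2625] F [-0.12  0.47 -0.44] w 0.9997008619963978
```

View pics/wrist6.png

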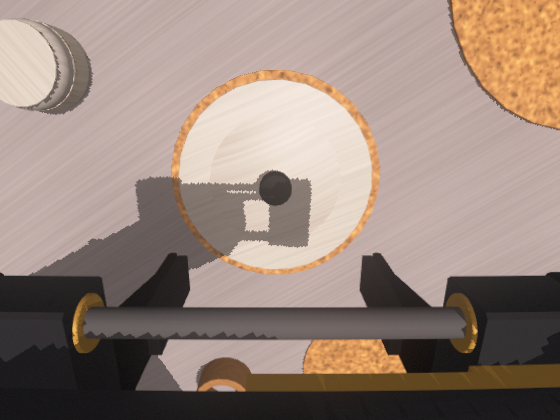

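View pics/scene6.png

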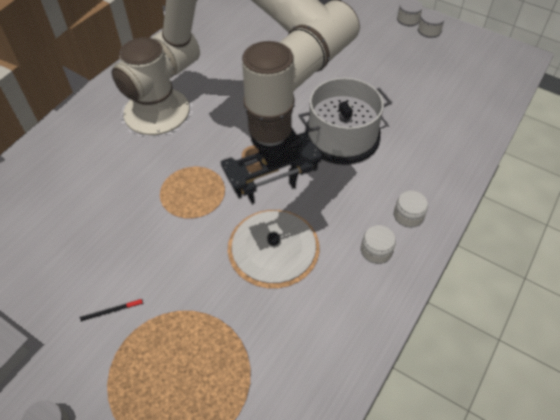

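The lid lies centred with an even cork ring (mat 172–380, lid 178–373 px across). Back to the pot.

>>> move_arm(increments=[0, 0, 0, 0, -0.015, 0.012, 0.087, 0, 0, 0, 0, -0.04, 0.031, 0.087, 0, 0, 0, 0, -0.07, 0.055, 0.087, 0, 0, 0, 0, -0.1, 0.078, 0.087, 0, 0, 0, 0, -0.13, 0.101, 0.087, 0, 0, 0, 0, -0.16, 0.125, 0.087, 0, 0, 0, 0, -0.19, 0.148, 0.087, 0, 0, 0, 0, -0.22, 0.172, 0.087, 0, 0, 0, 0, -0.25, 0.195, 0.087, 0, 0, 0, 0, -0.275, 0.214, 0.087, 0, 0, 0, 0, -0.3, 0.234, 0.087, 0, 0, 0, 0, -0.32, 0.249, 0.087])

```text
time_s: 10.48
tcp_pos: [0.5268, 0.1903, 0.23]
ee_rot: [[-0.003, -0.534, -0.846], [-0.002, -0.846, 0.534], [-1.0, 0.003, 0.001]]
wrist_force: [0.4, 0.1, -0.3]
gripper_width: 0.996
```

>>> move_arm(increments=[0, 0, 0, 0, -0.01, 0.008, 0.087, 0, 0, 0, 0, -0.016, 0.013, 0.087, 0, 0, 0, 0, -0.016, 0.013, 0.087, 0, 0, 0, 0, -0.016, 0.013, 0.087, 0, 0, 0, 0, -0.016, 0.013, 0.087])

```text
time_s: 10.9
tcp_pos: [0.5256, 0.2077, 0.2313]
ee_rot: [[-0.001, -0.536, -0.844], [-0.001, -0.844, 0.536], [-1.0, 0.001, 0.0]]
wrist_force: [0.0, -0.8, -1.0]
gripper_width: 0.997
```

Run:
```python
from h import *
plan([.526,.2097,.094],57.7)
s=r.sense(); np.save('s7.npy',np.r_[s['tcp_pos'],np.array(s['ee_rot']).ravel()])
for n in ('wrist',):
    im=r.capture(n); cv2.imwrite(f'pics/{n}7.png',im[:,:,::-1])
```

```text
t 10.9 p [0.5256 0.2077 0.2313] jaw -122.4 -> -122.3 turn [-0.1   0.02 -0.06] shift [ 0.1373 -0.0021  0.0007] F [ 0.03 -0.77 -0.95] w 0.9969384480538953
```

View pics/wrist7.png

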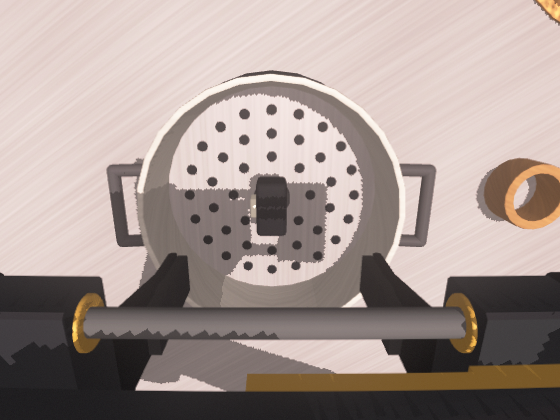

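Run:
```python
from h import *
s=load('s7.npy'); im=cv2.imread('pics/wrist7.png')
cv2.imwrite('pics/w7c.png',cv2.resize(im[160:250,212:332],None,fx=6,fy=6,interpolation=2))
# predicted box corners for pot centre guess
th=np.radians(57.66)
for c in ((.526,.2097),(.526,.2085)):
    ey=np.array([np.cos(th),np.sin(th)]); ex=np.array([np.sin(th),-np.cos(th)])
    for z in (.119,.091):
        P=[np.r_[np.array(c)+a*.022*ex+b*.012*ey,z] for a,b in((-1,-1),(-1,1),(1,1),(1,-1))]
        print(c,z,np.round((proj('wrist',P,s)-[212,160])*6).tolist())
P=to_plane('wrist',[(138,190),(406,190),(271,77),(190,105),(352,105)],.135,s)[:,:2]; print(circ(P))
```

```text
(0.526, 0.2097) 0.119 [[449.0, 464.0], [270.0, 464.0], [264.0, 142.0], [453.0, 142.0]]
(0.526, 0.2097) 0.091 [[443.0, 392.0], [278.0, 393.0], [274.0, 96.0], [445.0, 96.0]]
(0.526, 0.2085) 0.119 [[457.0, 459.0], [277.0, 459.0], [272.0, 137.0], [461.0, 137.0]]
(0.526, 0.2085) 0.091 [[450.0, 388.0], [285.0, 388.0], [281.0, 92.0], [453.0, 91.0]]
(array([0.52346562, 0.21115651]), np.float64(0.10002406135539048))
```

View pics/w7c.png

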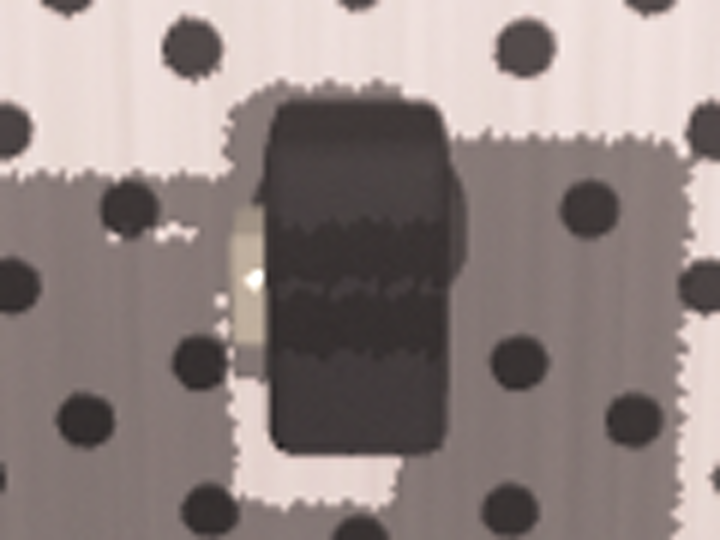

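>>> move_arm(increments=[0, 0, 0, 0.02, -0.002, 0, 0.087, 0, 0, 0, 0.05, -0.002, 0, 0.087, 0, 0, 0, 0.075, -0.002, 0, 0.087, 0, 0, 0, 0.095, -0.002, 0, 0.087, 0, 0, 0, 0.095, -0.002, 0, 0.087, 0, 0, 0, 0.095, -0.002, 0, 0.087])

```text
time_s: 11.45
tcp_pos: [0.5267, 0.2093, 0.1362]
ee_rot: [[-0.001, -0.536, -0.844], [-0.002, -0.844, 0.536], [-1.0, 0.002, 0.0]]
wrist_force: [0.4, -0.4, 0.4]
gripper_width: 0.999
```

Run:
```python
from h import *
plan([.527,.209,.094],57.7)
```

```text
t 11.45 p [0.5267 0.2093 0.1362] jaw -122.39 -> -122.3 turn [-0.09  0.01 -0.12] shift [ 0.0422  0.0001 -0.0004] F [ 0.37 -0.35  0.35] w 0.9988876656108924
```

>>> move_arm(increments=[0, 0, 0, 0.015, 0, 0, 0.087, 0, 0, 0, 0.03, 0, 0, 0.08, 0, 0, 0, 0.042, 0, 0, 0.07, 0, 0, 0, 0.042, 0, 0, 0.06, 0, 0, 0, 0.042, 0, 0, 0.06, 0, 0, 0, 0.042, 0, 0, 0.06])

```text
time_s: 11.95
tcp_pos: [0.528, 0.2111, 0.0965]
ee_rot: [[0.003, -0.535, -0.845], [0.002, -0.845, 0.535], [-1.0, -0.003, -0.002]]
wrist_force: [0.4, -0.2, 0.4]
gripper_width: 0.728
```

Run:
```python
from h import *
plan([.527,.209,.094],57.7)
im=r.capture('wrist'); cv2.imwrite(f'pics/wrist8.png',im[:,:,::-1])
```

```text
t 11.95 p [0.528  0.2111 0.0965] jaw -122.31 -> -122.3 turn [-0.01 -0.1   0.18] shift [ 0.0025  0.0023 -0.0003] F [ 0.38 -0.23  0.36] w 0.7283952404067073
```

View pics/wrist8.png

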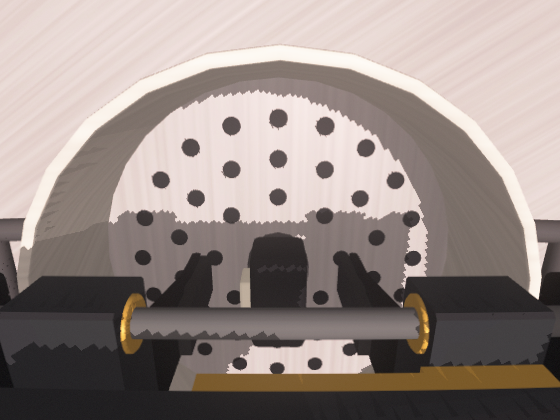

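Grip at (277,290) lies between the fingers, with the button at (245,290) facing the left pad. I'll correct 2 mm sideways and close.

>>> move_arm(increments=[0, 0, 0, 0.0015, 0.002, 0, 0.01, 0, 0, 0, 0.0015, 0.002, 0, 0.01, 0, 0, 0, 0.0015, 0.002, 0, 0.01, 0, 0, 0, 0.0015, 0.002, 0, 0.01, 0, 0, 0, 0.0015, 0.002, 0, 0.01, 0, 0, 0, 0.0015, 0.002, 0, 0.01, 0, 0, 0, 0.0015, 0.002, 0, 0.01, 0, 0, 0, 0.0015, 0.002, 0, 0.01, 0, 0, 0, 0.0015, 0.002, 0, 0.01, 0, 0, 0, 0.0015, 0.002, 0, 0.01, 0, 0, 0, 0.0015, 0.002, 0, 0.01, 0, 0, 0, 0.0015, 0.002, 0, 0.01])

```text
time_s: 13.0
tcp_pos: [0.5268, 0.2104, 0.0933]
ee_rot: [[0.003, -0.534, -0.845], [0.003, -0.845, 0.534], [-1.0, -0.004, -0.001]]
wrist_force: [2.6, 5.1, -3.1]
gripper_width: 0.347
```

>>> move_arm(increments=[0, 0, 0, 0, 0, 0, 0.01, 0, 0, 0, 0, 0, 0, 0.01, 0, 0, 0, 0, 0, 0, 0.01])

```text
time_s: 13.25
tcp_pos: [0.5268, 0.2104, 0.0933]
ee_rot: [[0.003, -0.534, -0.845], [0.003, -0.845, 0.534], [-1.0, -0.004, -0.001]]
wrist_force: [1.2, 5.3, -2.2]
gripper_width: 0.347
```

Width stopped at 30 mm: the tips (z≈85 mm) are on the 32 mm collar, which rises to 87 mm. I'll open, go up 7 mm and close again.

>>> move_arm(increments=[0, 0, 0, 0, 0, 0, 0.045, 0, 0, 0, 0, 0, 0, 0.045, 0, 0, 0, 0, 0, 0, 0.045, 0, 0, 0, -0.007, 0, 0, 0.045, 0, 0, 0, -0.007, 0, 0, 0.045, 0, 0, 0, -0.007, 0, 0, 0.045])

```text
time_s: 13.75
tcp_pos: [0.5257, 0.2086, 0.1006]
ee_rot: [[0.0, -0.535, -0.845], [0.0, -0.845, 0.535], [-1.0, -0.0, -0.0]]
wrist_force: [-0.5, -0.1, 1.0]
gripper_width: 0.511
```

Run:
```python
from h import *
plan([.527,.209,.1],57.7)
```

```text
t 13.75 p [0.5257 0.2086 0.1006] jaw -122.34 -> -122.3 turn [-0.04 -0.02  0.02] shift [ 0.0006 -0.001  -0.0009] F [-0.54 -0.08  1.01] w 0.5107604117025685
```

>>> move_arm(increments=[0, 0, 0, 0, -0.002, 0, 0.045, 0, 0, 0, 0, -0.002, 0, 0.01, 0, 0, 0, 0, -0.002, 0, 0.01, 0, 0, 0, 0, -0.002, 0, 0.01, 0, 0, 0, 0, -0.002, 0, 0.01, 0, 0, 0, 0, -0.002, 0, 0.01, 0, 0, 0, 0, -0.002, 0, 0.01, 0, 0, 0, 0, -0.002, 0, 0.01, 0, 0, 0, 0, -0.002, 0, 0.01])

```text
time_s: 14.5
tcp_pos: [0.5265, 0.2102, 0.0999]
ee_rot: [[-0.001, -0.535, -0.845], [-0.001, -0.845, 0.535], [-1.0, 0.001, 0.0]]
wrist_force: [-1.2, -1.1, -0.9]
gripper_width: 0.272
```

Run:
```python
from h import *
plan([.527,.209,.1],57.7)
im=r.capture('wrist'); cv2.imwrite(f'pics/wrist9.png',im[:,:,::-1])
```

```text
t 14.5 p [0.5265 0.2102 0.0999] jaw -122.33 -> -122.3 turn [-0.03  0.02 -0.05] shift [-0.0001  0.0008 -0.0011] F [-1.24 -1.12 -0.86] w 0.2718385875759162
```

View pics/wrist9.png

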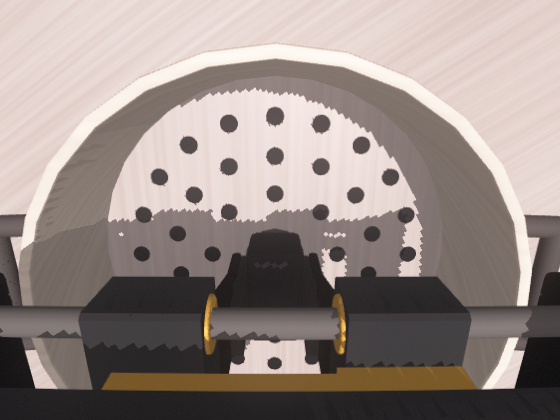

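Width is 23.7 mm, so the button is flush. Drawing up.

>>> move_arm(increments=[0, 0, 0, -0.003, 0, 0, 0.01, 0, 0, 0, -0.008, 0, 0, 0.01, 0, 0, 0, -0.014, 0, 0, 0.01, 0, 0, 0, -0.02, 0, 0, 0.01, 0, 0, 0, -0.026, 0, 0, 0.01, 0, 0, 0, -0.03, 0, 0, 0.01, 0, 0, 0, -0.03, 0, 0, 0.01])

```text
time_s: 15.13
tcp_pos: [0.5265, 0.2103, 0.1312]
ee_rot: [[-0.0, -0.535, -0.845], [-0.0, -0.845, 0.535], [-1.0, 0.0, -0.0]]
wrist_force: [-0.9, -1.4, -1.2]
gripper_width: 0.275
```

>>> move_arm(increments=[0, 0, 0, -0.005, 0, 0, 0.01, 0, 0, 0, -0.01, 0, 0, 0.01, 0, 0, 0, -0.015, 0, 0, 0.01, 0, 0, 0, -0.02, 0, 0, 0.01, 0, 0, 0, -0.025, 0, 0, 0.01, 0, 0, 0, -0.03, 0, 0, 0.01, 0, 0, 0, -0.03, 0, 0, 0.01])

```text
time_s: 15.72
tcp_pos: [0.5265, 0.2104, 0.1611]
ee_rot: [[-0.0, -0.535, -0.845], [-0.0, -0.845, 0.535], [-1.0, 0.0, 0.0]]
wrist_force: [-1.8, -1.8, -1.0]
gripper_width: 0.271
```

Run:
```python
from h import *
plan([.527,.209,.18],57.7)
for n in ('wrist','scene'):
    im=r.capture(n)
    if n=='scene': im=cv2.resize(im[20:180,260:430],None,fx=3.5,fy=3.5,interpolation=2)
    cv2.imwrite(f'pics/{n}10.png',im[:,:,::-1])
```

```text
t 15.7167 p [0.5265 0.2104 0.1611] jaw -122.32 -> -122.3 turn [-0.02  0.   -0.02] shift [-0.0189  0.0009 -0.0011] F [-1.82 -1.85 -1.01] w 0.27085738426957967
```

View pics/wrist10.png

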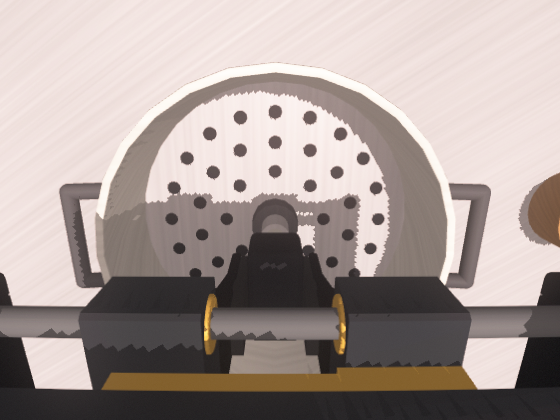

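View pics/scene10.png

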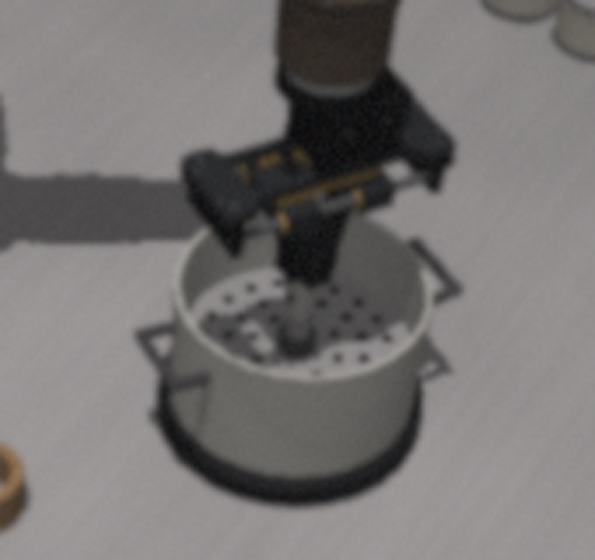

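The grip is still in the fingers at the same image position (275,250), and the tube is extending below it. Continuing to the second stop.

>>> move_arm(increments=[0, 0, 0, -0.005, 0, 0, 0.01, 0, 0, 0, -0.01, 0, 0, 0.01, 0, 0, 0, -0.014, 0, 0, 0.01, 0, 0, 0, -0.014, 0, 0, 0.01])

```text
time_s: 16.15
tcp_pos: [0.5266, 0.2104, 0.1749]
ee_rot: [[-0.0, -0.535, -0.845], [-0.0, -0.845, 0.535], [-1.0, 0.0, 0.0]]
wrist_force: [-2.6, -3.0, -1.2]
gripper_width: 0.275
```

>>> move_arm(increments=[0, 0, 0, -0.0015, 0, 0, 0.01, 0, 0, 0, -0.003, 0, 0, 0.01, 0, 0, 0, -0.003, 0, 0, 0.01])

```text
time_s: 16.4
tcp_pos: [0.5265, 0.2104, 0.1771]
ee_rot: [[-0.0, -0.535, -0.845], [-0.0, -0.845, 0.535], [-1.0, 0.001, 0.0]]
wrist_force: [-1.3, -1.6, -3.2]
gripper_width: 0.274
```

>>> move_arm(increments=[0, 0, 0, -0.001, 0, 0, 0.01, 0, 0, 0, -0.002, 0, 0, 0.01, 0, 0, 0, -0.002, 0, 0, 0.01])

```text
time_s: 16.65
tcp_pos: [0.5265, 0.2104, 0.179]
ee_rot: [[-0.001, -0.535, -0.845], [-0.0, -0.845, 0.535], [-1.0, 0.001, 0.0]]
wrist_force: [-1.9, -2.0, -5.1]
gripper_width: 0.274
```

>>> move_arm(increments=[0, 0, 0, -0.001, 0, 0, 0.01, 0, 0, 0, -0.001, 0, 0, 0.01])

```text
time_s: 16.82
tcp_pos: [0.5265, 0.2104, 0.18]
ee_rot: [[-0.001, -0.535, -0.845], [-0.0, -0.845, 0.535], [-1.0, 0.001, 0.0]]
wrist_force: [-0.9, -2.7, -4.8]
gripper_width: 0.274
```

>>> move_arm(increments=[0, 0, 0, -0.001, 0, 0, 0.01, 0, 0, 0, -0.0015, 0, 0, 0.01, 0, 0, 0, -0.0015, 0, 0, 0.01])

```text
time_s: 17.07
tcp_pos: [0.5264, 0.2104, 0.1801]
ee_rot: [[-0.002, -0.535, -0.845], [-0.0, -0.845, 0.535], [-1.0, 0.001, 0.001]]
wrist_force: [2.3, -2.7, -13.1]
gripper_width: 0.277
```

Force jumped to 13 N with z stopped at .1801 (80.2 mm of travel), which is the second stop. I'll hold and check.

>>> move_arm(increments=[0, 0, 0, 0, 0, 0, 0.01, 0, 0, 0, 0, 0, 0, 0.01, 0, 0, 0, 0, 0, 0, 0.01, 0, 0, 0, 0, 0, 0, 0.01, 0, 0, 0, 0, 0, 0, 0.01, 0, 0, 0, 0, 0, 0, 0.01])

```text
time_s: 17.57
tcp_pos: [0.5262, 0.2104, 0.1802]
ee_rot: [[-0.002, -0.535, -0.845], [-0.0, -0.845, 0.535], [-1.0, 0.001, 0.001]]
wrist_force: [3.5, -2.5, -22.4]
gripper_width: 0.274
```

Run:
```python
from h import *
plan([.5265,.2104,.18],57.7)
for n in ('wrist','scene'):
    im=r.capture(n)
    cv2.imwrite(f'pics/{n}11.png',im[:,:,::-1])
plan([.5265,.2104,.18],57.7)
```

```text
t 17.5667 p [0.5262 0.2104 0.1802] jaw -122.35 -> -122.3 turn [-0.05  0.07 -0.07] shift [ 0.0002 -0.0001 -0.0002] F [  3.53  -2.49 -22.38] w 0.2735565833724702
t 17.6667 p [0.5262 0.2104 0.1802] jaw -122.35 -> -122.3 turn [-0.05  0.07 -0.08] shift [ 0.0002 -0.0002 -0.0002] F [  4.23  -1.95 -24.89] w 0.2761630126060688
```

View pics/wrist11.png

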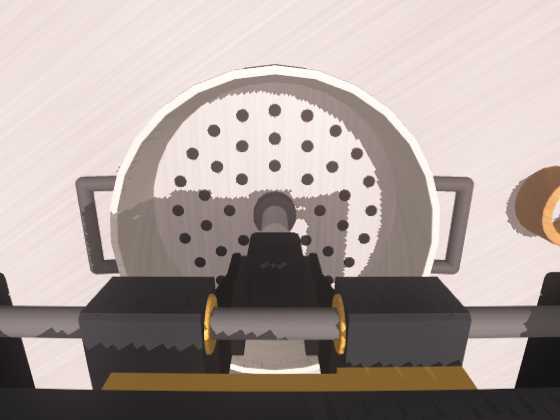

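View pics/scene11.png

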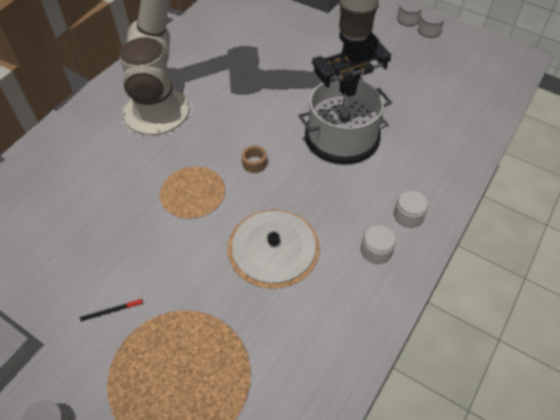

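The pull is creeping up (13→25 N) because the commanded pose is above the stop. I'll ease the command down to a steady light pull.

>>> move_arm(increments=[0, 0, 0, 0.001, 0, 0, 0.01, 0, 0, 0, 0.001, 0, 0, 0.01])

```text
time_s: 17.83
tcp_pos: [0.5263, 0.2104, 0.1802]
ee_rot: [[-0.001, -0.535, -0.845], [-0.001, -0.845, 0.535], [-1.0, 0.001, 0.001]]
wrist_force: [3.4, -1.7, -22.0]
gripper_width: 0.276
```

>>> move_arm(increments=[0, 0, 0, 0, 0, 0, 0.01, 0, 0, 0, 0, 0, 0, 0.01, 0, 0, 0, 0, 0, 0, 0.01])

```text
time_s: 18.08
tcp_pos: [0.5263, 0.2104, 0.1802]
ee_rot: [[-0.001, -0.535, -0.845], [-0.0, -0.845, 0.535], [-1.0, 0.001, 0.001]]
wrist_force: [2.1, -2.3, -22.1]
gripper_width: 0.274
```

>>> move_arm(increments=[0, 0, 0, 0.0005, 0, 0, 0.01, 0, 0, 0, 0.0005, 0, 0, 0.01, 0, 0, 0, 0.0005, 0, 0, 0.01])

```text
time_s: 18.33
tcp_pos: [0.5264, 0.2104, 0.1802]
ee_rot: [[-0.001, -0.535, -0.845], [-0.0, -0.845, 0.535], [-1.0, 0.001, 0.0]]
wrist_force: [0.6, -2.4, -18.8]
gripper_width: 0.268
```

>>> move_arm(increments=[0, 0, 0, 0, 0, 0, 0.01, 0, 0, 0, 0, 0, 0, 0.01, 0, 0, 0, 0, 0, 0, 0.01, 0, 0, 0, 0, 0, 0, 0.01, 0, 0, 0, 0, 0, 0, 0.01, 0, 0, 0, 0, 0, 0, 0.01])

```text
time_s: 18.83
tcp_pos: [0.5265, 0.2104, 0.1802]
ee_rot: [[-0.0, -0.535, -0.845], [-0.0, -0.845, 0.535], [-1.0, 0.001, 0.0]]
wrist_force: [-0.3, -3.1, -16.9]
gripper_width: 0.274
```

The pull is now a steady ~17 N, slowly easing, with z unchanged at .1802 and width at flush. Handing in.

Run:
```python
from h import *
plan([.5265,.2104,.18],57.7)
print(r.finish_job())
plan([.5265,.2104,.18],57.7)
```

```text
t 18.8333 p [0.5265 0.2104 0.1802] jaw -122.33 -> -122.3 turn [-0.03  0.01 -0.03] shift [ 0.0002 -0.     -0.    ] F [ -0.25  -3.14 -16.88] w 0.27415291783052953
the job is handed in; nothing more can be done
None
the job is handed in; nothing more can be done
```

The lid is off the pot and right way up on the middle-sized mat. The telescopic handle is drawn up to its second stop, with the gripper still holding it. I handed the job in at 18.8 s; no verdict was reported.

- **Lid:** I lifted it by the knob, lowered it to contact and let go. The pictures afterwards show an even cork ring all round it, and I estimate it is centred to about 2 mm. The mat measured 228–229 mm across.
- **Handle:** My first close was too low. The fingertips stopped on the 32 mm collar at about 30 mm width, pushing sideways with about 5 N. I opened, went up 7 mm and closed again, to 23.7 mm, which means the button is flush. I then drew the grip up 80.2 mm until it would rise no further and the pull jumped.
- **Last checks:** The tool height held steady at 0.1802 m and the width stayed at flush. The pull had crept up to about 25 N against the stop, so I eased it; it was 17 N and slowly falling when I handed in.
- **Bystanders:** The fuel cans and the tape roll look unmoved in the last scene picture.

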